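# Pump the grinder's lubricator until its indicator pin is out

## Robot

A 6-joint arm with a two-finger parallel gripper is mounted at the origin on the work surface. World frame = base frame: x ahead of the robot, y to its left, z up, the work surface at z = 0. Lengths are in mm, angles in rad, forces in N, time in s.
With the tool pointing down it reaches from about 350 to 975 mm from the base axis. Payload 7.1 kg.
Tool frame: the origin (TCP) lies on the mounting face of the last link; the fingertips stand 182 mm ahead of it and the grasp point (between the pads) lies 163 mm ahead of it (ctrl.finger_overhang is the distance from the TCP to the fingertips, in mm); z points along the fingers, y is the direction in which the jaws open and shut (so a half turn about z gives the same grasp; the last joint's range is limited). The gripper opens to 88 mm and grips with 3 to 60 N. Pads are 20 mm wide; open, the fingers measure 115 mm over their backs; the gripper's body (75 mm by 178 mm) begins 61 mm behind the grasp point.
Start: joints at [1.132, 0.423, 1.63, -0, 1.089, -0.019], TCP at [254.704, 570.73, 404.675] pointing down, gripper open.
Joint ranges: [-3, 3], [-0.9, 2.11], [0.09, 2.58], [-1.31, 4.45], [0.11, 2.69], [-2.54, 2.54]. Speed limits (rad/s): [2.39, 2.39, 3.01, 3.14, 3.14, 3.14].

## Interface

Orientations are given as a rotation vector (axis times angle).
In Python, from workcell import ctrl, viewer, recognise gives the robot as it stands.
- The arm moves only by the shell command python3 -m handwheel 'ROWS'. ROWS is JSON, a list of rows, each an object of numbers: "gripper": the closure, from 0 (fully open) to 1 (shut); "tx", "ty", "tz": the shift along the tool's x, y, z in m; "rx", "ry", "rz": the turn, a rotation vector about the tool's x, y, z in degrees. In form: [{"gripper": .., "tx": .., "ty": .., "tz": .., "rx": .., "ry": .., "rz": ..}, ...]. A call has 1 to 8 rows; each row shifts and turns the commanded pose from where the row before left it, along the tool's axes as they then stand; what a row does not reach is not made up. A row lasts 1/8 s, in which the tool goes at most 62.5 mm and 10.7 degrees, less where a joint would pass 70% of its speed; a pose out of reach is approached as far as the arm can. A call with a gripper value outside its range is refused whole. The fingers move at their own pace and stop on an object; the grip force is fixed at half the most. Time passes only in rows, so rows that do not move let the fingers close. It gives the time, the measured TCP pose, the force and the opening at its end, in the units of the state.
- ctrl.get_obs(): the state, without advancing time (a new reading comes with each control period).
- viewer.get_image(name): name is "side" or "top" or "wrist"; returns a dict with "image" (480x640x3 uint8, red, green, blue), "range_z" (480x640 float32, mm along the optical axis (not along the pixel's ray), 0 where there is no reading), "vfov" (degrees; the focal length in pixels is half the picture's height over the tangent of half this angle, whatever the lens; pixels are square), "cx", "cy" (the principal point, pixels), "extrinsics" (4x4, takes a point from world to camera coordinates); the wrist camera has in their place "T_tool_cam" (4x4, takes a point from camera to tool coordinates, whose origin is the TCP and whose axes are the flange's). Camera axes: x right, y up, looking along -z (the intrinsics and any distortion apply to the point x, -y, -z); pixel columns grow to the right and rows downward; lengths in mm; the calibration is good to about 2 mm. The wrist camera is an equidistant fisheye: a pixel r from the principal point sees the ray r / f radians off the axis. A picture is of the moment at which its call begins: read the wrist's pose just before it.
- ctrl.close_job(): hands the job in, once; it reports no verdict.
Trained networks look in a picture, given as the dict that the camera call returned (one of the last four; its "shot" number tells which), for a name from the list of things; names that differ only in an ending like _2 or _b are one class to them, and where a whole thing is asked for, a point or a joint stands for the part that bears it (a point fixed in the world has none). Each returns a list of dicts, best first, with "p" (0 to 1); they miss things now and then, are a little off and sometimes report something else, mostly with a low value. They report only what shows in the picture. A call takes as long as a camera call. They do not tell look-alikes from the thing itself.
- recognise(picture, name): "xy" ([column, row] as shares, 0 to 1, of the picture: columns of its width, rows of its height, amid what is visible of it).
The state is a dict: "t": time; "qpos": joint angles; "qvel": joint speeds; "joint_torque": joint torques, N m; "ee_pos": TCP position; "orientation": TCP orientation; "ft_force": force on the tool from outside, world axes, zero at the start; "moment": the same for the moment, N m; "width": finger opening in mm.
Only numpy, scipy, OpenCV 4.12 (cv2) and the standard library are available. Lean on these libraries where they do the work, as an engineer would, in place of code of your own. Each camera call takes 0.05 s, during which the arm holds its last target.

## Task

Charge the belt grinder's grease line: with the fingertips press the round-headed plunger of the lubricator with the upright reservoir all the way down, let it spring all the way back up, and keep pumping until its steel indicator pin, which starts partly or wholly sunk, stands fully out of its boss. Raise the pin by pumping alone, without touching it, and finish with the plunger up. Leave the other lubricator (square head, lying reservoir) unpressed, and pick up or shift nothing on the bench.

Things in the scene. Friction and masses are not known exactly. Their poses are not given: they have to be found in the camera images.
- pump: The lubricator to pump, fixed, grey cast metal: ROUND plunger head, clear UPRIGHT reservoir. Origin: underside centre of its 90 (x) x 170 (y) x 10 mm base plate, on the plunger axis; z up. Block 56 x 110, 68 mm high; barrel 38 wide, top 96 high; indicator boss 28 wide at (0, +55), top 85 high; reservoir 56 wide at (0, -58), 92 high.
- plunger_top (a point): Centre of the flat top of the round black plunger head (46 mm wide, 12 mm thick); moves with the plunger. 140 mm above the bench when the plunger is up, 118 mm when it is fully down.
- plunger (a joint): Travel of the round plunger, m: 0 is up, 0.022 is fully down on its stop. A spring (4 N at the top, 9.5 N at the bottom, some 3 N more while the pin is being driven) lifts it again when it is let go.
- pin (a joint): How far the indicator pin stands out, m: starts at 0 to 0.015, about 0.0345 is fully out; stays where it is. A ratchet drives it about 7 mm per full down-stroke (the first may give 1 to 11), so 3 to 5 strokes. The plunger must come back to within 4 mm of the top to take the next tooth; half strokes gain nothing, and extra strokes do nothing once it is out.
- pin_end (a point): Centre of the pin's flat end (14 mm cap, 11 mm rod, dark grooves), 55 mm beside the plunger axis on the side away from the reservoir; 88 mm above the bench at pin 0, about 122 mm when fully out.
- pin_tip: The indicator pin. Its origin lies on the pin's axis 88 mm below the pin's end (at bench height when the pin is at 0), z up. Not to be touched.
- other: The second lubricator, to be left alone: same grey metal and the same size and layout as the first (origin likewise), but with a SQUARE plunger head and its clear reservoir LYING down. Its pin does not move.
- square_plunger_top (a point): Centre of the top of the square black plunger head (42 x 42 mm), 140 mm above the bench.
- square_plunger (a joint): Travel of the square plunger, m: 0 up, 0.022 down. To be left at 0.
- casting_a: Loose raw aluminium casting, 108 x 108 x 75 mm, origin at the centre of its underside. Bystander.
- casting_b: A second such casting. Bystander.
- spray_can: Plain aerosol can, 52 mm wide, 155 mm high, origin at the centre of its underside. Bystander.
- spanner: Steel spanner, 150 mm long, lying along its x between the lubricators. Bystander.
- flap_disc: Brown sanding disc, 114 mm wide, 16 mm thick, lying flat. Bystander.
- wire_brush: Wooden wire brush, 220 x 30 x 32 mm, along its x. Bystander.
- nipple_box: Small open grey box of brass grease nipples, 70 x 90 x 35 mm. Bystander.
There are look-alikes about, which are no part of the job. Leave any pink look-alike of the pump alone.

How it is judged:
By the outcome, as a careful person would: the job done as asked, in the order asked, and still so for the second after the job is handed in, with the robot touching nothing.
It also fails if it takes over 42 s, if anything falls off the work surface, if the arm or the gripper's body presses on something with over 40 N, if the wrist force passes 120 N, or if a joint passes its speed limit or range.

## Working session

There is one attempt and no reset: what is moved stays moved. The work goes in short steps, Python scripts to look and compute and a shell command to move; the robot and the scene stay as the last step left them, time stands still between calls to the robot, and variables do not carry over. Pictures are saved under pics/ and viewed, and the job is handed in when it is done.

```bash
mkdir -p pics
cat > h.py <<'E'
import numpy as np, cv2
from workcell import ctrl, viewer, recognise
def save(n,im): cv2.imwrite(f'pics/{n}.png',cv2.cvtColor(im,cv2.COLOR_RGB2BGR))
def world(p,u,v,z=None):
    f=p['image'].shape[0]/2/np.tan(np.radians(p['vfov'])/2)
    d=p['range_z'][int(round(v)),int(round(u))] if z is None else z
    c=np.array([(u-p['cx'])/f*d,-(v-p['cy'])/f*d,-d,1])
    return (np.linalg.inv(np.array(p['extrinsics']))@c)[:3]
E
python3 - <<'E'
from h import *
o=ctrl.get_obs();print({k:np.round(v,3) for k,v in o.items()})
for n in ['side','top']:
    p=viewer.get_image(n);save(n+'0',p['image']);print(n,[k for k in p], p.get('vfov'))
    for nm in ['pump','plunger_top','pin_end','other','square_plunger_top','casting_a','spray_can']:
        for r in recognise(p,nm)[:3]:
            u,v=r['xy'][0]*640,r['xy'][1]*480
            print(nm,round(r['p'],2),int(u),int(v),np.round(world(p,min(u,639),min(v,479))))
print(ctrl.get_obs()['t'], ctrl.finger_overhang)
E
```

```text
{'t': np.float64(0.0), 'qpos': array([ 1.132,  0.424,  1.631,  0.   ,  1.089, -0.019]), 'qvel': array([ 0.001,  0.   , -0.   , -0.   ,  0.001, -0.   ]), 'joint_torque': array([ 2.0000e-03, -5.4463e+01, -2.7367e+01,  6.4000e-02,  2.3000e-02,
       -0.0000e+00]), 'ee_pos': array([254.599, 570.487, 403.894]), 'orientation': array([-6.550e-01, -3.072e+00,  2.000e-03]), 'ft_force': array([-0.718,  0.522,  0.131]), 'moment': array([-0.041, -0.01 , -0.004]), 'width': np.float64(87.833)}
side ['image', 'range_z', 'vfov', 'cx', 'cy', 'extrinsics', 'shot'] 45.63860178514997
pump 0.74 238 239 [336.  55.  89.]
pump 0.69 388 444 [ 365. -643.   76.]
pump 0.56 312 290 [ 427. -208.   87.]
plunger_top 0.89 392 426 [ 373. -636.  141.]
plunger_top 0.76 256 314 [ 255. -240.  137.]
plunger_top 0.57 234 209 [361. 121. 139.]
other 0.79 286 192 [557. 185.  61.]
other 0.49 310 244 [538.  -1.   7.]
square_plunger_top 0.43 284 166 [569. 211. 141.]
square_plunger_top 0.26 397 248 [ 698. -204.   94.]
casting_a 0.6 273 150 [617. 391.  62.]
casting_a 0.59 346 184 [729. 110.  74.]
spray_can 0.72 396 247 [ 695. -206.  102.]
top ['image', 'range_z', 'vfov', 'cx', 'cy', 'extrinsics', 'shot'] 46.3745321845304
pump 0.92 507 283 [ 368. -612.  102.]
pump 0.91 233 295 [352. 113.  90.]
pump 0.87 335 256 [ 442. -158.  141.]
plunger_top 0.83 518 279 [ 374. -626.  141.]
plunger_top 0.78 226 285 [374. 126. 138.]
plunger_top 0.67 369 328 [ 256. -238.  143.]
pin_end 0.42 427 232 [ 521. -422.   38.]
other 0.8 202 220 [560. 203.  78.]
square_plunger_top 0.57 190 213 [567. 224. 132.]
square_plunger_top 0.39 138 276 [414. 391.  17.]
square_plunger_top 0.37 225 159 [733. 142.  75.]
casting_a 0.97 224 160 [731. 144.  75.]
casting_a 0.96 130 200 [621. 408.  70.]
spray_can 0.81 344 167 [ 686. -187.  136.]
0.8 182.0
```

View pics/side0.png

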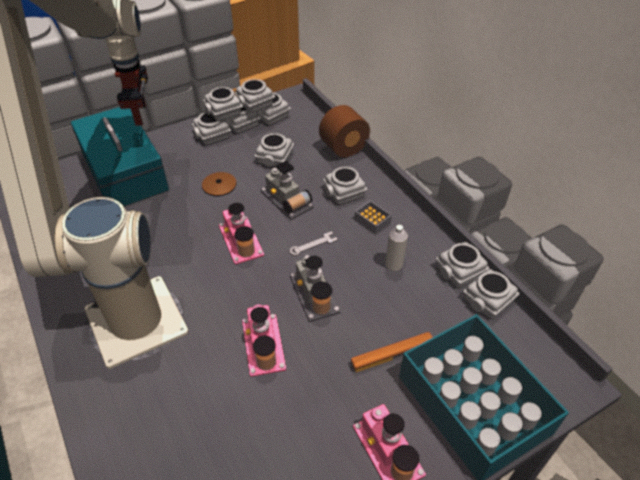

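View pics/top0.png

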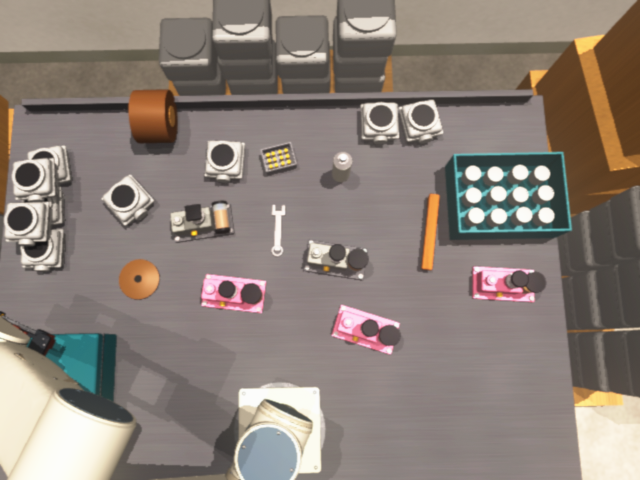

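Three pink look-alikes are on the bench. The grey pump with the round head is at about (337,258) in the top view: plunger near (338,252), reservoir cap near (358,259). Next I'll get precise values from the depth image.

Run:
```python
from h import *
p=viewer.get_image('top')
c=p['image'][225:290,290:385]; save('topz',cv2.resize(c,None,fx=8,fy=8,interpolation=cv2.INTER_CUBIC))
R=p['range_z']
pts=[];px=[]
for v in range(225,290):
  for u in range(290,385):
    if R[v,u]>0: pts.append(world(p,u,v)); px.append((u,v))
P=np.array(pts)
for lo,hi in [(130,150),(87,96),(97,108),(78,90),(60,75),(5,15)]:
    m=(P[:,2]>lo)&(P[:,2]<hi); q=P[m]
    print(lo,hi,m.sum(), np.round(np.median(q,0)),np.round(q.mean(0)),np.round(q.min(0)),np.round(q.max(0)))
img=np.array([P[:,2]]).reshape(65,95)
for r in img[8:55:2,12:85:3]: print(' '.join('%3d'%x for x in r))
```

```text
130 150 238 [ 455. -162.  140.] [ 455. -162.  140.] [ 434. -183.  131.] [ 477. -141.  148.]
87 96 313 [ 445. -217.   92.] [ 445. -210.   92.] [ 418. -247.   87.] [472. -97.  96.]
97 108 47 [ 458. -174.   99.] [ 452. -169.   99.] [ 418. -241.   97.] [ 471. -102.  104.]
78 90 153 [ 455. -199.   87.] [ 452. -173.   86.] [ 419. -247.   78.] [477. -97.  90.]
60 75 477 [ 451. -132.   68.] [ 455. -136.   68.] [ 419. -221.   60.] [494. -85.  75.]
5 15 834 [ 428. -163.    8.] [ 450. -162.    9.] [ 369. -304.    5.] [558. -33.  15.]Traceback (most recent call last):
  File "<stdin>", line 13, in <module>
ValueError: cannot reshape array of size 6155 into shape (65,95)
```

```bash
ls -la pics
```

```text
total 1112
drwxr-xr-x 2 agent agent   4096 Dec  7 01:32 .
drwxr-xr-x 3 agent agent   4096 Dec  7 01:32 ..
-rw-r--r-- 1 agent agent 560730 Dec  7 01:32 side0.png
-rw-r--r-- 1 agent agent 374436 Dec  7 01:32 top0.png
-rw-r--r-- 1 agent agent 189694 Dec  7 01:32 topz.png
```

View pics/topz.png

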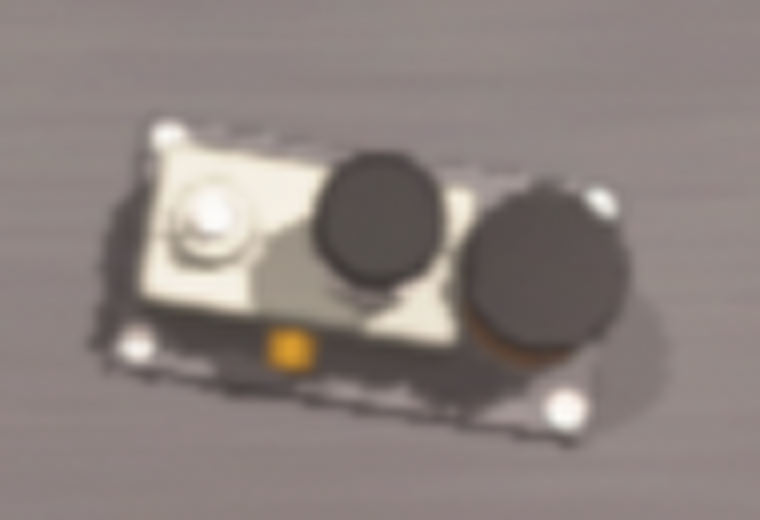

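```bash
cat >> h.py <<'E'
from scipy.spatial.transform import Rotation as Ro
def go(t):
    o=ctrl.get_obs(); R=Ro.from_rotvec(o['orientation']).as_matrix()
    print('t',o['t'],'pos',np.round(o['ee_pos'],1),'F',np.round(o['ft_force'],1),'w',o['width'])
    print('tool axes x,y,z rows',np.round(R.T,3).tolist())
    print('shift tool mm',np.round(R.T@(np.array(t)-o['ee_pos']),1))
E
python3 -c "
from h import *
go([455,-162,350])"
```

```text
t 0.85 pos [254.7 570.7 404.7] F [ 0.1  0.4 -0. ] w 87.77387276691654
tool axes x,y,z rows [[-0.913, 0.408, -0.0], [0.408, 0.913, 0.0], [0.0, 0.0, -1.0]]
shift tool mm [-481.5 -587.5   54.7]
```

```bash
python3 -m handwheel '[{"gripper":1,"tx":-0.032,"ty":-0.039,"tz":0},{"gripper":1,"tx":-0.032,"ty":-0.039,"tz":0},{"gripper":1,"tx":-0.032,"ty":-0.039,"tz":0},{"gripper":1,"tx":-0.032,"ty":-0.039,"tz":0},{"gripper":1,"tx":-0.032,"ty":-0.039,"tz":0},{"gripper":1,"tx":-0.032,"ty":-0.039,"tz":0},{"gripper":1,"tx":-0.032,"ty":-0.039,"tz":0},{"gripper":1,"tx":-0.032,"ty":-0.039,"tz":0}]'
python3 -c "
from h import *
go([455,-162,350])"
```

```text
t 0.85 pos [254.7 570.7 404.7] F [ 0.1  0.4 -0. ] w 87.77387276691654
tool axes x,y,z rows [[-0.913, 0.408, -0.0], [0.408, 0.913, 0.0], [0.0, 0.0, -1.0]]
shift tool mm [-481.5 -587.5   54.7]$[0]: bad value
```

The call was refused whole, so nothing moved. I'll try giving every field.

```bash
python3 -m handwheel '[{"gripper":1.0,"tx":-0.032,"ty":-0.039,"tz":0.0,"rx":0.0,"ry":0.0,"rz":0.0},{"gripper":1.0,"tx":-0.032,"ty":-0.039,"tz":0.0,"rx":0.0,"ry":0.0,"rz":0.0},{"gripper":1.0,"tx":-0.032,"ty":-0.039,"tz":0.0,"rx":0.0,"ry":0.0,"rz":0.0},{"gripper":1.0,"tx":-0.032,"ty":-0.039,"tz":0.0,"rx":0.0,"ry":0.0,"rz":0.0},{"gripper":1.0,"tx":-0.032,"ty":-0.039,"tz":0.0,"rx":0.0,"ry":0.0,"rz":0.0},{"gripper":1.0,"tx":-0.032,"ty":-0.039,"tz":0.0,"rx":0.0,"ry":0.0,"rz":0.0},{"gripper":1.0,"tx":-0.032,"ty":-0.039,"tz":0.0,"rx":0.0,"ry":0.0,"rz":0.0},{"gripper":1.0,"tx":-0.032,"ty":-0.039,"tz":0.0,"rx":0.0,"ry":0.0,"rz":0.0}]'
python3 -c "
from h import *
go([455,-162,350])"
```

```text
t: 1.85
ee_pos: [361.5, 180.0, 405.0]
orientation: [0.654, 3.072, 0.001]
ft_force: [0.9, 0.3, -0.3]
width: 11.7
t 1.85 pos [361.5 180.  405. ] F [ 0.9  0.3 -0.3] w 11.659914968955276
tool axes x,y,z rows [[-0.913, 0.407, -0.001], [0.407, 0.913, 0.001], [0.001, 0.0, -1.0]]
shift tool mm [-224.6 -274.3   55. ]
```

```bash
python3 -m handwheel '[{"gripper":1.0,"tx":-0.032,"ty":-0.039,"tz":0.0,"rx":0.0,"ry":0.0,"rz":0.0},{"gripper":1.0,"tx":-0.032,"ty":-0.039,"tz":0.0,"rx":0.0,"ry":0.0,"rz":0.0},{"gripper":1.0,"tx":-0.032,"ty":-0.039,"tz":0.008,"rx":0.0,"ry":0.0,"rz":0.0},{"gripper":1.0,"tx":-0.032,"ty":-0.039,"tz":0.01,"rx":0.0,"ry":0.0,"rz":0.0},{"gripper":1.0,"tx":-0.032,"ty":-0.039,"tz":0.01,"rx":0.0,"ry":0.0,"rz":0.0},{"gripper":1.0,"tx":-0.032,"ty":-0.039,"tz":0.01,"rx":0.0,"ry":0.0,"rz":0.0},{"gripper":1.0,"tx":-0.032,"ty":-0.039,"tz":0.01,"rx":0.0,"ry":0.0,"rz":0.0},{"gripper":1.0,"tx":-0.001,"ty":-0.002,"tz":0.007,"rx":0.0,"ry":0.0,"rz":0.0}]'
python3 - <<'E'
from h import *
go([455,-162,350])
p=viewer.get_image('wrist');save('w0',p['image']);print(p['T_tool_cam'])
p=viewer.get_image('side');save('s1',cv2.resize(p['image'][220:330,260:370],None,fx=5,fy=5,interpolation=cv2.INTER_CUBIC))
go([455,-162,350])
E
```

```text
t: 2.85
ee_pos: [455.5, -164.0, 349.4]
orientation: [0.66, 3.07, -0.001]
ft_force: [-1.0, 0.1, -0.2]
width: 0.6
t 2.85 pos [ 455.5 -164.   349.4] F [-1.   0.1 -0.2] w 0.5677956328218978
tool axes x,y,z rows [[-0.912, 0.411, -0.001], [0.411, 0.912, -0.0], [0.001, -0.001, -1.0]]
shift tool mm [ 1.3  1.7 -0.6]
[[ 8.06130139e-04  9.69931894e-01  2.43375166e-01  6.60758025e+01]
 [ 9.99999554e-01 -6.62018473e-04 -6.73926394e-04  4.99381751e-01]
 [-4.92543847e-04  2.43375601e-01 -9.69931995e-01  2.06121712e+01]
 [ 0.00000000e+00  0.00000000e+00  0.00000000e+00  1.00000000e+00]]
t 2.95 pos [ 454.2 -161.6  348.9] F [ 0.6  0.7 -0.3] w 0.6017066700775815
tool axes x,y,z rows [[-0.913, 0.409, 0.002], [0.409, 0.913, 0.0], [-0.002, 0.001, -1.0]]
shift tool mm [-0.9 -0.1 -1.1]
```

View pics/w0.png

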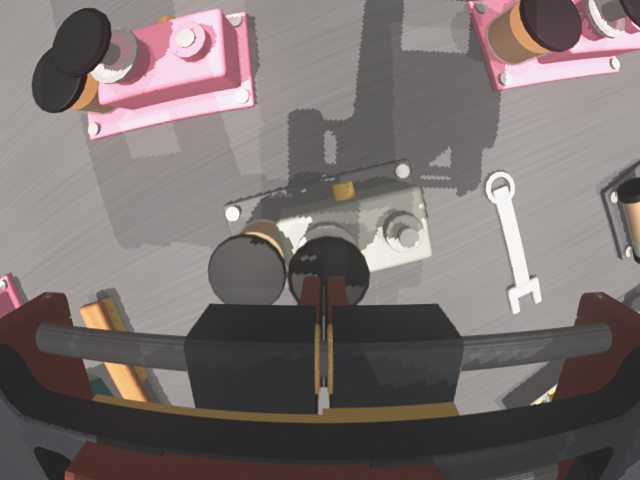

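View pics/s1.png

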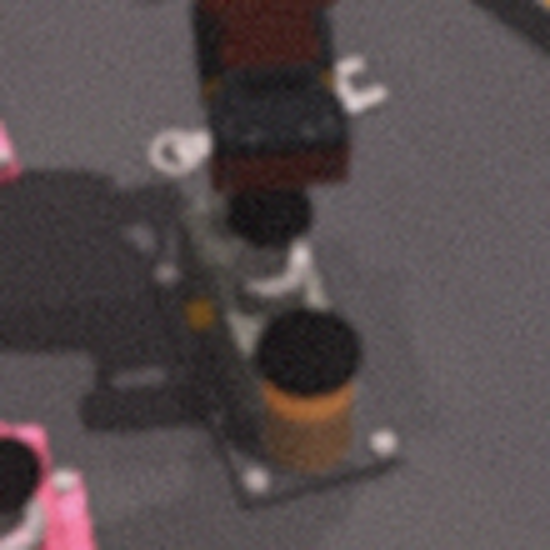

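Fingers are centred over the round plunger head at about (328,272) in the wrist view. The pin boss is clear, at about (404,232). I'll press in gradually.

```bash
python3 -m handwheel '[{"gripper":1.0,"tx":0.0,"ty":0.0,"tz":0.012,"rx":0.0,"ry":0.0,"rz":0.0},{"gripper":1.0,"tx":0.0,"ty":0.0,"tz":0.012,"rx":0.0,"ry":0.0,"rz":0.0},{"gripper":1.0,"tx":0.0,"ty":0.0,"tz":0.006,"rx":0.0,"ry":0.0,"rz":0.0},{"gripper":1.0,"tx":0.0,"ty":0.0,"tz":0.006,"rx":0.0,"ry":0.0,"rz":0.0},{"gripper":1.0,"tx":0.0,"ty":0.0,"tz":0.006,"rx":0.0,"ry":0.0,"rz":0.0},{"gripper":1.0,"tx":0.0,"ty":0.0,"tz":0.004,"rx":0.0,"ry":0.0,"rz":0.0},{"gripper":1.0,"tx":0.0,"ty":0.0,"tz":0.0,"rx":0.0,"ry":0.0,"rz":0.0}]'
python3 -c "
from h import *
go([455,-162,300])"
```

```text
t: 3.82
ee_pos: [454.4, -160.5, 303.7]
orientation: [-0.653, -3.071, -0.001]
ft_force: [-3.4, 3.6, 9.1]
width: 0.5
t 3.825 pos [ 454.4 -160.5  303.7] F [-3.4  3.6  9.1] w 0.5496527112588391
tool axes x,y,z rows [[-0.913, 0.407, 0.002], [0.407, 0.913, 0.0], [-0.001, 0.001, -1.0]]
shift tool mm [-1.1 -1.1  3.7]
```

```bash
python3 -m handwheel '[{"gripper":1.0,"tx":0.0,"ty":0.0,"tz":0.003,"rx":0.0,"ry":0.0,"rz":0.0},{"gripper":1.0,"tx":0.0,"ty":0.0,"tz":0.002,"rx":0.0,"ry":0.0,"rz":0.0},{"gripper":1.0,"tx":0.0,"ty":0.0,"tz":0.0,"rx":0.0,"ry":0.0,"rz":0.0}]'
```

```text
t: 4.2
ee_pos: [454.5, -160.5, 300.1]
orientation: [-0.653, -3.072, -0.001]
ft_force: [-8.0, 5.2, 25.0]
width: 0.3
```

On the stop: z 300.1, 25 N. Now release.

```bash
python3 -m handwheel '[{"gripper":1.0,"tx":0.0,"ty":0.0,"tz":-0.01,"rx":0.0,"ry":0.0,"rz":0.0},{"gripper":1.0,"tx":0.0,"ty":0.0,"tz":-0.014,"rx":0.0,"ry":0.0,"rz":0.0},{"gripper":1.0,"tx":0.0,"ty":0.0,"tz":-0.006,"rx":0.0,"ry":0.0,"rz":0.0},{"gripper":1.0,"tx":0.0,"ty":0.0,"tz":0.0,"rx":0.0,"ry":0.0,"rz":0.0}]'
python3 - <<'E'
from h import *
go([455,-162,300])
p=viewer.get_image('wrist');save('w1',p['image'])
p=viewer.get_image('side');save('s2',cv2.resize(p['image'][220:330,260:370],None,fx=5,fy=5,interpolation=cv2.INTER_CUBIC))
E
```

```text
t: 4.7
ee_pos: [454.8, -161.3, 328.9]
orientation: [0.654, 3.072, -0.001]
ft_force: [0.7, 0.5, -0.0]
width: 0.3
t 4.7 pos [ 454.8 -161.3  328.9] F [ 0.7  0.5 -0. ] w 0.29231600886749537
tool axes x,y,z rows [[-0.913, 0.407, -0.001], [0.407, 0.913, -0.0], [0.001, -0.001, -1.0]]
shift tool mm [-0.4 -0.6 28.9]
```

View pics/w1.png

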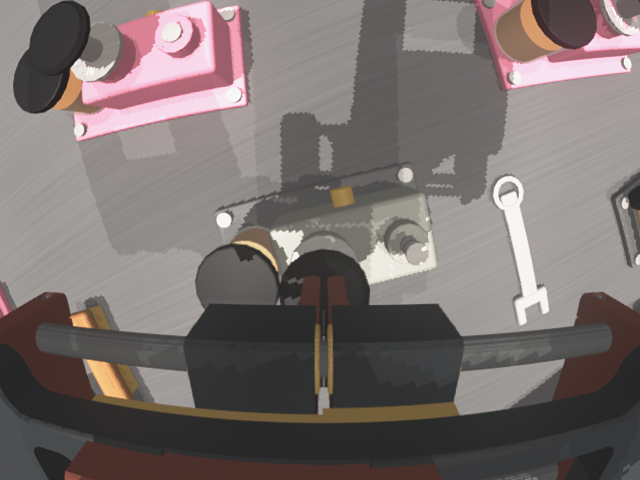

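View pics/s2.png

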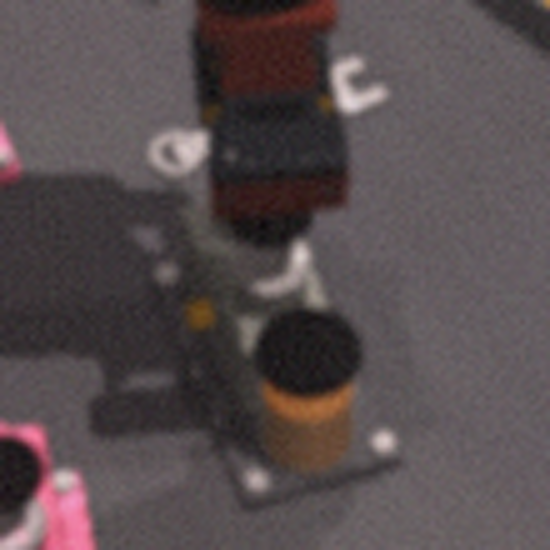

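The pin has moved: its cap is now at about (417,252). Pumping on.

```bash
python3 -m handwheel '[{"gripper":1.0,"tx":0.0,"ty":0.0,"tz":0.01,"rx":0.0,"ry":0.0,"rz":0.0},{"gripper":1.0,"tx":0.0,"ty":0.0,"tz":0.01,"rx":0.0,"ry":0.0,"rz":0.0},{"gripper":1.0,"tx":0.0,"ty":0.0,"tz":0.008,"rx":0.0,"ry":0.0,"rz":0.0},{"gripper":1.0,"tx":0.0,"ty":0.0,"tz":0.0025,"rx":0.0,"ry":0.0,"rz":0.0},{"gripper":1.0,"tx":0.0,"ty":0.0,"tz":0.0,"rx":0.0,"ry":0.0,"rz":0.0},{"gripper":1.0,"tx":0.0,"ty":0.0,"tz":0.0,"rx":0.0,"ry":0.0,"rz":0.0}]'
python3 -m handwheel '[{"gripper":1.0,"tx":0.0,"ty":0.0,"tz":-0.01,"rx":0.0,"ry":0.0,"rz":0.0},{"gripper":1.0,"tx":0.0,"ty":0.0,"tz":-0.014,"rx":0.0,"ry":0.0,"rz":0.0},{"gripper":1.0,"tx":0.0,"ty":0.0,"tz":-0.0065,"rx":0.0,"ry":0.0,"rz":0.0},{"gripper":1.0,"tx":0.0,"ty":0.0,"tz":0.0,"rx":0.0,"ry":0.0,"rz":0.0},{"gripper":1.0,"tx":0.0,"ty":0.0,"tz":0.0,"rx":0.0,"ry":0.0,"rz":0.0}]'
python3 - <<'E'
from h import *
p=viewer.get_image('wrist');save('w2',p['image'][170:320,180:460])
E
```

```text
t: 5.55
ee_pos: [455.1, -161.6, 300.0]
orientation: [0.654, 3.071, -0.0]
ft_force: [-7.2, 4.1, 34.2]
width: 0.5
t: 6.18
ee_pos: [454.3, -161.2, 327.9]
orientation: [-0.654, -3.071, -0.0]
ft_force: [0.1, 0.2, -0.4]
width: 0.4
```

View pics/w2.png

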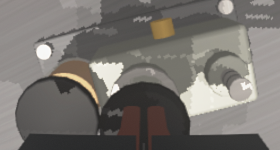

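Second full stroke done: 34 N on the stop, and the pin cap is now at about (420,258). Two more, checking between.

```bash
python3 -m handwheel '[{"gripper":1.0,"tx":0.0,"ty":0.0,"tz":0.01,"rx":0.0,"ry":0.0,"rz":0.0},{"gripper":1.0,"tx":0.0,"ty":0.0,"tz":0.01,"rx":0.0,"ry":0.0,"rz":0.0},{"gripper":1.0,"tx":0.0,"ty":0.0,"tz":0.008,"rx":0.0,"ry":0.0,"rz":0.0},{"gripper":1.0,"tx":0.0,"ty":0.0,"tz":0.0025,"rx":0.0,"ry":0.0,"rz":0.0},{"gripper":1.0,"tx":0.0,"ty":0.0,"tz":0.0,"rx":0.0,"ry":0.0,"rz":0.0},{"gripper":1.0,"tx":0.0,"ty":0.0,"tz":0.0,"rx":0.0,"ry":0.0,"rz":0.0}]'
python3 -m handwheel '[{"gripper":1.0,"tx":0.0,"ty":0.0,"tz":-0.01,"rx":0.0,"ry":0.0,"rz":0.0},{"gripper":1.0,"tx":0.0,"ty":0.0,"tz":-0.014,"rx":0.0,"ry":0.0,"rz":0.0},{"gripper":1.0,"tx":0.0,"ty":0.0,"tz":-0.0065,"rx":0.0,"ry":0.0,"rz":0.0},{"gripper":1.0,"tx":0.0,"ty":0.0,"tz":0.0,"rx":0.0,"ry":0.0,"rz":0.0},{"gripper":1.0,"tx":0.0,"ty":0.0,"tz":0.0,"rx":0.0,"ry":0.0,"rz":0.0}]'
python3 - <<'E'
from h import *
p=viewer.get_image('wrist');save('w3',p['image'][170:320,180:460])
E
```

```text
t: 6.98
ee_pos: [455.0, -161.5, 300.0]
orientation: [0.654, 3.072, -0.0]
ft_force: [-7.5, 3.2, 34.5]
width: 0.2
t: 7.6
ee_pos: [454.4, -161.2, 328.0]
orientation: [-0.654, -3.071, -0.0]
ft_force: [-0.4, -0.4, 0.2]
width: 0.7
```

```bash
python3 -m handwheel '[{"gripper":1.0,"tx":0.0,"ty":0.0,"tz":0.01,"rx":0.0,"ry":0.0,"rz":0.0},{"gripper":1.0,"tx":0.0,"ty":0.0,"tz":0.01,"rx":0.0,"ry":0.0,"rz":0.0},{"gripper":1.0,"tx":0.0,"ty":0.0,"tz":0.008,"rx":0.0,"ry":0.0,"rz":0.0},{"gripper":1.0,"tx":0.0,"ty":0.0,"tz":0.0025,"rx":0.0,"ry":0.0,"rz":0.0},{"gripper":1.0,"tx":0.0,"ty":0.0,"tz":0.0,"rx":0.0,"ry":0.0,"rz":0.0},{"gripper":1.0,"tx":0.0,"ty":0.0,"tz":0.0,"rx":0.0,"ry":0.0,"rz":0.0}]'
python3 -m handwheel '[{"gripper":1.0,"tx":0.0,"ty":0.0,"tz":-0.01,"rx":0.0,"ry":0.0,"rz":0.0},{"gripper":1.0,"tx":0.0,"ty":0.0,"tz":-0.014,"rx":0.0,"ry":0.0,"rz":0.0},{"gripper":1.0,"tx":0.0,"ty":0.0,"tz":-0.0065,"rx":0.0,"ry":0.0,"rz":0.0},{"gripper":1.0,"tx":0.0,"ty":0.0,"tz":0.0,"rx":0.0,"ry":0.0,"rz":0.0},{"gripper":1.0,"tx":0.0,"ty":0.0,"tz":0.0,"rx":0.0,"ry":0.0,"rz":0.0}]'
python3 - <<'E'
from h import *
p=viewer.get_image('wrist');save('w4',p['image'][170:320,180:460])
E
```

```text
t: 8.4
ee_pos: [455.0, -161.5, 300.0]
orientation: [0.654, 3.072, -0.0]
ft_force: [-7.6, 3.2, 34.1]
width: 0.8
t: 9.02
ee_pos: [454.4, -161.2, 328.0]
orientation: [-0.654, -3.071, -0.0]
ft_force: [-0.6, -0.4, 0.0]
width: 0.3
```

View pics/w3.png

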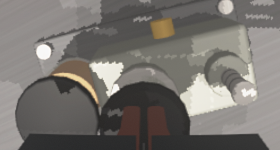

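View pics/w4.png

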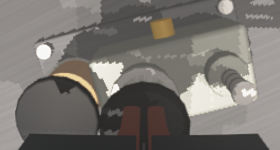

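The cap is at the same place after strokes 3 and 4, about (424,262), so the pin may be fully out. I'll measure its height and compare it with one further stroke.

```bash
cat >> h.py <<'E'
def wworld(p,o,u,v):
    f=p['image'].shape[0]/2/np.tan(np.radians(p['vfov'])/2)
    dx,dy=u-p['cx'],v-p['cy']; r=np.hypot(dx,dy)+1e-9; th=r/f
    d=p['range_z'][v,u]; k=d*np.tan(th)/r
    t=(np.array(p['T_tool_cam'])@[dx*k,-dy*k,-d,1])[:3]
    return Ro.from_rotvec(o['orientation']).as_matrix()@t+o['ee_pos']
def pin(n):
    o=ctrl.get_obs();p=viewer.get_image('wrist')
    P=np.array([wworld(p,o,u,v) for u in range(395,440) for v in range(235,280) if p['range_z'][v,u]>0])
    q=P[np.hypot(P[:,0]-465,P[:,1]+108)<18]
    z=np.sort(q[:,2])[::-1]; print('top z',np.round(z[:40:4],1)); m=q[:,2]>z[0]-6
    print('top centre',q[m].mean(0),m.sum(), 'median z',np.median(q[m,2]))
    P=np.array([wworld(p,o,u,v) for u in range(285,370) for v in range(255,300) if p['range_z'][v,u]>0])
    for a in range(100,160,4): print(a,((P[:,2]>=a)&(P[:,2]<a+4)).sum(),end='; ')
    print()
E
python3 -c "
from h import *
pin(1)"
python3 -m handwheel '[{"gripper":1.0,"tx":0.0,"ty":0.0,"tz":0.01,"rx":0.0,"ry":0.0,"rz":0.0},{"gripper":1.0,"tx":0.0,"ty":0.0,"tz":0.01,"rx":0.0,"ry":0.0,"rz":0.0},{"gripper":1.0,"tx":0.0,"ty":0.0,"tz":0.008,"rx":0.0,"ry":0.0,"rz":0.0},{"gripper":1.0,"tx":0.0,"ty":0.0,"tz":0.0025,"rx":0.0,"ry":0.0,"rz":0.0},{"gripper":1.0,"tx":0.0,"ty":0.0,"tz":0.0,"rx":0.0,"ry":0.0,"rz":0.0},{"gripper":1.0,"tx":0.0,"ty":0.0,"tz":0.0,"rx":0.0,"ry":0.0,"rz":0.0}]'
python3 -m handwheel '[{"gripper":1.0,"tx":0.0,"ty":0.0,"tz":-0.01,"rx":0.0,"ry":0.0,"rz":0.0},{"gripper":1.0,"tx":0.0,"ty":0.0,"tz":-0.014,"rx":0.0,"ry":0.0,"rz":0.0},{"gripper":1.0,"tx":0.0,"ty":0.0,"tz":-0.0065,"rx":0.0,"ry":0.0,"rz":0.0},{"gripper":1.0,"tx":0.0,"ty":0.0,"tz":0.0,"rx":0.0,"ry":0.0,"rz":0.0},{"gripper":1.0,"tx":0.0,"ty":0.0,"tz":-0.02,"rx":0.0,"ry":0.0,"rz":0.0},{"gripper":1.0,"tx":0.0,"ty":0.0,"tz":-0.03,"rx":0.0,"ry":0.0,"rz":0.0},{"gripper":1.0,"tx":0.0,"ty":0.0,"tz":-0.02,"rx":0.0,"ry":0.0,"rz":0.0},{"gripper":1.0,"tx":0.0,"ty":0.0,"tz":0.0,"rx":0.0,"ry":0.0,"rz":0.0}]'
python3 - <<'E'
from h import *
o=ctrl.get_obs();p=viewer.get_image('wrist');save('w5',p['image'])
P=np.array([wworld(p,o,u,v) for u in range(250,480) for v in range(150,300) if p['range_z'][v,u]>0])
for c in [(465,-108),(455,-162)]:
    q=P[np.hypot(P[:,0]-c[0],P[:,1]-c[1])<16]; print(c,np.round(np.sort(q[:,2])[::-1][:60:5],1))
p=viewer.get_image('top');save('t5',p['image'])
E
```

```text
top z [123.6 123.  122.8 122.8 122.7 122.6 122.6 122.6 122.5 122.5]
top centre [ 466.44741086 -107.63698876  121.57513309] 488 median z 121.60760400313477
100 0; 104 0; 108 0; 112 0; 116 0; 120 0; 124 0; 128 0; 132 102; 136 1986; 140 252; 144 62; 148 142; 152 125; 156 132; 
t: 9.88
ee_pos: [455.1, -161.5, 300.0]
orientation: [0.654, 3.071, -0.0]
ft_force: [-7.2, 2.8, 32.7]
width: 0.5
t: 10.88
ee_pos: [454.9, -161.4, 399.0]
orientation: [0.654, 3.071, -0.0]
ft_force: [-0.5, 0.6, -0.6]
width: 0.4
(465, -108) [123.9 123.2 123.2 122.9 122.8 122.8 122.7 122.6 122.5 122.5 122.5 122.4]
(455, -162) [245.2 245.  244.8 244.6 244.3 244.1 244.  243.9 243.9 243.7 243.7 243.6]
```

View pics/w5.png

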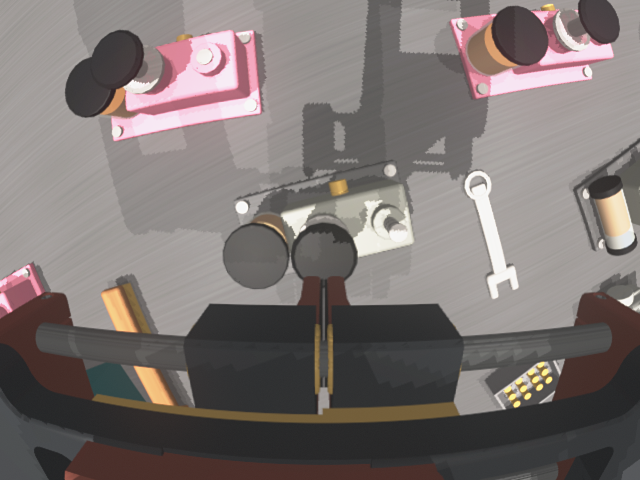

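View pics/t5.png

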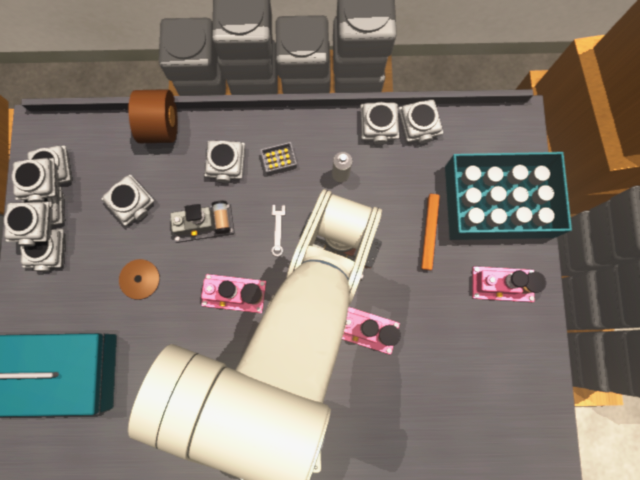

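The pin end is at about 122 mm and didn't change with the further strokes. The plunger head is back at about 138 mm. The arm is clear of the pump, and the visible bench items are where they were. Handing in.

```bash
python3 -c "
from h import *
print(ctrl.close_job())"
```

```text
the job is handed in; nothing more can be done
None
```

The belt grinder's grease line is charged: the indicator pin stands fully out, and I've handed the job in. I pressed the grey round-headed lubricator with closed fingertips for 5 full strokes. Each went down onto the stop (fingertips at 118 mm, 25–35 N), and I lifted the fingers clear of the head between strokes.

**Last checks:**
- **Pin:** its end measured about 122 mm above the bench, the fully-out height. Its position in the picture was the same after strokes 3 and 4, and its measured height was unchanged after stroke 5.
- **Plunger:** it looked up in the final wrist picture. The depth camera put the head at about 136–140 mm before the last stroke. My depth check after that stroke only picked up the gripper, so there is no final height figure for it.
- **Arm:** it ended clear of everything, with about zero force on the wrist, at roughly 11 s of the 42 s.
- **Bench:** the square-headed lubricator, the pink look-alikes and the loose items showed no change in the final top view. The arm hid the pump itself in that view.

The first move command was refused because its rows left out some fields, so nothing moved until I gave every field.

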